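Set and lock the portion iris

TASK

Set the portion iris for the next product: push its black upright lever fin with the fingertips, round the arc, until the lever's pointer is exactly in line with the point of the black arrow-shaped clip on the scale, then press the round lock stud beside the scale fully home. Only push and press: do not pinch the fin, do not lift the ring off its seat, and leave everything else on the table where it stands.

Things in the scene. Friction and masses are not known exactly. Their poses are not given: they have to be found in the camera images.
- hub (a point): Axis of the iris gate, a low bright-metal machine fixed to the table: a round plate with a scale sector of 155 mm radius on the side that roughly faces the robot, both 28 mm high. A fixed open collar in its middle has outer radius 60 mm and is 70 mm high. The point lies on the axis, 44 mm above the table; x points from mid-scale through the hub to the back, z up (the ring's axis).
- ring (a joint): Turn of the lever ring about the hub axis, rad, 0 to 1.95, growing counter-clockwise seen from above (from the left end of the scale, as the robot sees it, to the right). Friction holds it where it is left: about 0.3 N m, so 3 to 4 N at the fin. Ring (outer radius 78 mm, top 44 mm above the table), lever arm, pointer and fin turn together.
- fin_middle (a point): Middle of the upright black fin on the lever arm, 100 mm from the hub axis, 75 mm above the table. Fin: 32 mm along the radius, 16 mm thick, from 42 to 95 mm above the table; push its flat sides. x points inward to the hub, z up, y clockwise seen from above. Round its path nothing but the collar (40 mm inward) and the lock stud (80 mm or more past the arrow) is over 45 mm high.
- pointer_tip (a point): Tip of the pointer, the flat pointed outer end of the lever arm, 125 mm from the hub axis on the same radius as the fin, 33.5 mm above the table while the ring is on its seat. The ring lies loosely on its seat and can be pulled up off it.
- arrow_tip (a point): Point of the black arrow-shaped clip that is fixed on the rim of the scale: 128 mm from the hub axis, aimed at the hub, 33.5 mm above the table; the clip is 16 mm wide, up to 40 mm high, and reaches outward to a radius of 162 mm. The pointer passes just inside it, 3 mm clear. Its place on the scale differs each time, always counter-clockwise (seen from above) of where the lever starts.
- fin_left: The half of the fin on its clockwise side (seen from above), 8 mm thick; this half is touched when the fin is pushed counter-clockwise. Its origin is at the foot of the fin, 41 mm above the table, midway across the thickness of the whole fin.
- fin_right: The other half of the fin, 8 mm thick, on its counter-clockwise side; same origin.
- lock_stud (a joint): Press of the lock stud, m: 0 standing up, 0.008 fully home. Moves straight down against about 5 N of friction and stays where it is left.
- stud_top (a point): Centre of the top of the lock stud, a steel button of 26 mm diameter in a steel housing of 38 mm diameter, past the right end of the scale (as seen by the robot), 105 mm from the hub axis; 60 mm above the table when up, 52 mm when home (the housing's top is at 48 mm).
- tie_tub: Small white round tub, 70 mm across, 45 mm high, left of the gate; bystander. Origin at its underside.
- marker_pen: Marker pen lying, 140 mm long, right of the gate; bystander. Origin at its underside.
- date_stamp: Black hand stamp, 35x46x100 mm, standing behind the gate; bystander. Origin at its underside.
- tally_counter: Small round white counter, 68x55x24 mm, right of the gate; bystander. Origin at its underside.
- label_roll: White roll of labels, 92 mm across, 52 mm high, behind the gate to the left; bystander. Origin at its underside.
- thermo: Folding probe thermometer, 232 mm long, near the front right; bystander. Origin at its underside.

How it is judged:
On the way, in this order (a step that is already met when the one before it is completed fails the run):
1. the pointer is in line with the arrow, the stud still up (horizontal distance between pointer_tip and arrow_tip below 0.0075 m and velocity of joint ring between -0.05 and 0.05 rad/s and value of joint lock_stud below 0.003 m), for 0.2 s.
2. the lock stud is home (horizontal distance between pointer_tip and arrow_tip below 0.0075 m and value of joint lock_stud above 0.0065 m), for 0.2 s.
At the end, for the whole second after the job is handed in: The pointer tip is within 7.5 mm, seen from above, of the arrow tip (3 mm of this is the radial gap, so about 3 degrees either way), the ring lies still on its seat (raised less than 4 mm), and the lock stud is at least 6.5 of its 8 mm down (all of step 2 and velocity of joint ring between -0.02 and 0.02 rad/s and height (world z) of pointer_tip below 0.0375 m); the robot touches nothing.
It fails at once if the fin is pinched: pressed on both sides at once (contact force between the fingers and fin_left above 2 N and contact force between the fingers and fin_right above 2 N).
It fails at once if the ring is lifted off its seat by more than 8 mm (height (world z) of pointer_tip above 0.0415 m).
It fails at once if a bystander is moved by more than 25 mm (distance of any of tie_tub, marker_pen, date_stamp, tally_counter, label_roll, thermo from where it was at the start of the episode above 0.025 m).
It also fails if it takes over 48 s, if anything falls off the work surface, if the arm or the gripper's body presses on something with over 40 N, if the wrist force passes 120 N, or if a joint passes its speed limit or range.

ROBOT

A 7-joint arm with a two-finger parallel gripper is mounted at the origin on a cart in front of the work surface, level with it; the furniture and walls round the work are solid. World frame = base frame: x ahead of the robot, y to its left, z up, the work surface at z = 0. Lengths are in m, angles in rad, forces in N, time in s.
With the tool pointing down it reaches from about 0.35 to 0.9 m from the base axis. Payload 7.2 kg.
Tool frame: the origin (TCP) lies on the centre line of the jaws, within the pads' length; the fingertips stand 22 mm ahead of it and the grasp point (between the pads) lies 3 mm ahead of it; z points along the fingers, y is the direction in which the jaws open and shut (so a half turn about z gives the same grasp; the last joint's range is limited). The gripper opens to 85 mm and grips with 20 to 120 N. Pads are 22 mm wide; open, the fingers measure 114 mm over their backs; the gripper's body (76 mm by 85 mm) begins 54 mm behind the grasp point. The pads swing forward as they close: fully open they stand 13 mm farther back than shut.
Start: joints at [-1.372, 0.411, -0.013, 1.596, 0.006, 1.134, -0.082], TCP at [0.165, 0.603, 0.253] pointing down, gripper open.
Joint ranges: [-2.95, 2.95], [-0.29, 1.99], [-1.47, 1.44], [0.14, 2.54], [-1.03, 4.17], [0.13, 1.85], [-2.86, 2.86]. Speed limits (rad/s): [2.39, 2.39, 3.01, 3.01, 3.14, 3.14, 3.14].

INTERFACE

Orientations are given as a rotation vector (axis times angle).
In Python, from bench import telemetry, read_camera, job gives the robot as it stands.
- The arm moves only by the shell command python3 -m pendant 'ROWS' [OPENING] [FORCE]. ROWS is a JSON object of lists of equal length, an entry for each row: "translation": the shift along the world's x, y, z in cm, a list of three; "rot": the turn, a rotation vector about the world's x, y, z in rad, a list of three. A call has 1 to 20 rows; each row is the pose to reach, as a shift and turn from the pose measured when the call began; what a row does not reach only later rows make up. A row lasts 1/12 s, in which the tool goes at most 41.7 mm and 7.16 degrees, less where a joint would pass 70% of its speed; a pose out of reach is approached as far as the arm can. A call with a gripper value outside its range is refused whole. OPENING is the finger opening in cm, from 0 to 8.54, set as the call begins (- or left out, the last holds). The fingers move at their own pace and stop on an object; FORCE is the grip in N (left out, the last holds). Time passes only in rows, so rows that repeat a pose let the fingers close. It gives the time, the measured TCP pose, the force and the opening at its end, in the units of the state.
- telemetry.sense(): the state, without advancing time (a new reading comes with each control period).
- read_camera(name): name is "scene" or "top" or "wrist"; returns a dict with "img" (384x512x3 uint8, red, green, blue), "fx", "fy", "cx", "cy" (pixels), "R" (3x3) and "t" (3): a world point X has camera coordinates R X + t. Camera axes: x right, y down, z forward; pixel columns grow to the right and rows downward; lengths in m; the calibration is good to about 2 mm. A picture is of the moment at which its call begins. There is no depth.
- job.hand_in(): hands the job in, once; it reports no verdict.
The state is a dict: "t": time; "q": joint angles; "qd": joint speeds; "tau": joint torques, N m; "tool_pos": TCP position; "tcp_rot": TCP orientation; "contact_force": force on the tool from outside, world axes, zero at the start; "ft_torque": the same for the moment, N m; "gripper_width": finger opening in m.
Only numpy, scipy, OpenCV 4.12 (cv2) and the standard library are available. Lean on these libraries where they do the work, as an engineer would, in place of code of your own. Each camera call takes 0.05 s, during which the arm holds its last target.

## Working session

There is one attempt and no reset: what is moved stays moved. The work goes in short steps, Python scripts to look and compute and a shell command to move; the robot and the scene stay as the last step left them, time stands still between calls to the robot, and variables do not carry over. Pictures are saved under pics/ and viewed, and the job is handed in when it is done.

```bash
mkdir -p pics; ls; python3 - <<'E'
from bench import telemetry, read_camera
import cv2, numpy as np
for n in ["scene","top","wrist"]:
    c=read_camera(n); cv2.imwrite(f"pics/{n}0.png",c["img"][:,:,::-1])
    print(n,c["fx"],c["cx"],c["cy"],(-np.array(c["R"]).T@c["t"]).round(3),np.array(c["R"]).round(2).tolist())
s=telemetry.sense();print(s["t"],s["tool_pos"],s["tcp_rot"],s["gripper_width"])
E
```

```text
pics
scene 400.6103762561945 255.65903895125254 191.4297425019376 [-0.061 -0.709  0.654] [[0.66, -0.75, -0.02], [-0.41, -0.34, -0.84], [0.62, 0.57, -0.54]]
top 423.7711514745513 262.7244078767443 186.69598578652557 [ 0.288 -0.098  1.429] [[-0.09, -1.0, -0.01], [-0.97, 0.09, -0.21], [0.21, -0.01, -0.98]]
wrist 294.27114735561224 254.74299305187236 191.9733946782113 [0.092 0.624 0.372] [[0.26, 0.96, -0.0], [0.92, -0.25, 0.3], [0.29, -0.08, -0.96]]
0.15 [0.16472931 0.60255072 0.25264638] [-4.17804978e-01 -3.11361221e+00  1.93119967e-03] 0.08568976333151185
```

View pics/scene0.png

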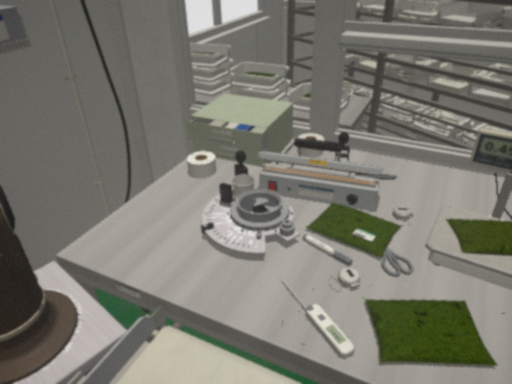

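View pics/top0.png

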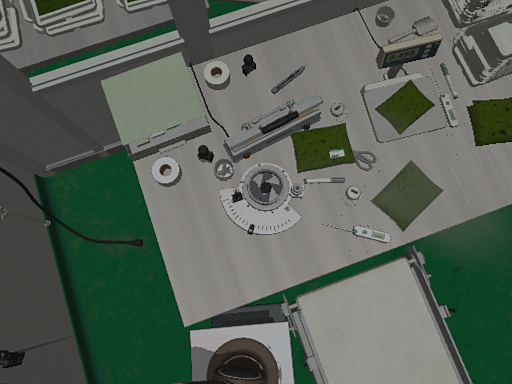

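The top view shows the gate hub near (267,187), the fin near (237,197), the arrow clip near (250,229) and the stud near (297,189). I'll enlarge it.

```bash
python3 - <<'E'
import cv2
a=cv2.imread("pics/top0.png")[150:245,190:320]; cv2.imwrite("pics/top0z.png",cv2.resize(a,None,fx=6,fy=6,interpolation=cv2.INTER_CUBIC))
a=cv2.imread("pics/scene0.png")[145:260,185:315]; cv2.imwrite("pics/scene0z.png",cv2.resize(a,None,fx=5,fy=5,interpolation=cv2.INTER_CUBIC))
E
```

```text
(no output)
```

View pics/top0z.png

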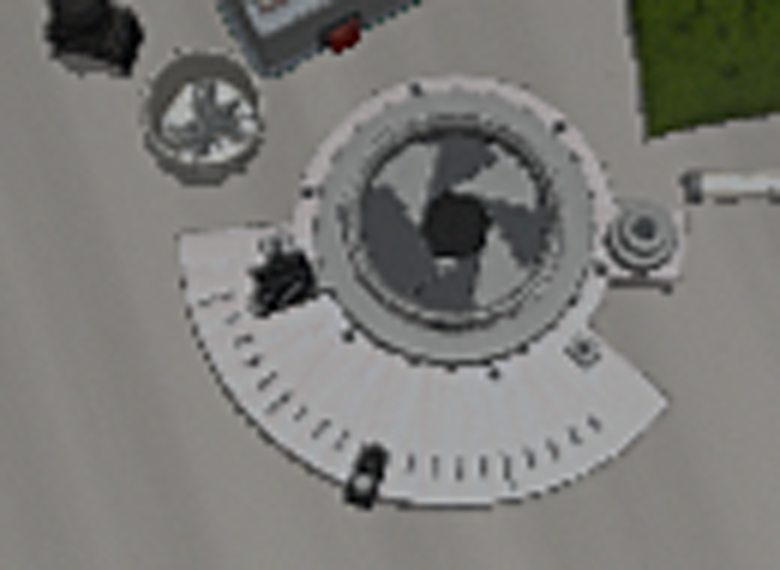

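View pics/scene0z.png

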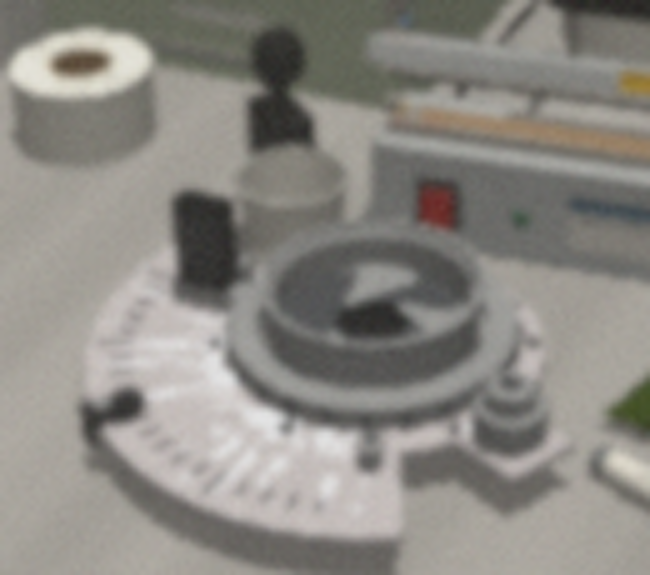

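```bash
cat > h.py <<'E'
import numpy as np
from bench import telemetry, read_camera
def ray(c,u,v,z):
    R=np.array(c["R"]);t=np.array(c["t"]);o=-R.T@t
    d=R.T@np.array([(u-c["cx"])/c["fx"],(v-c["cy"])/c["fy"],1.])
    return (o+d*(z-o[2])/d[2])
def proj(c,X):
    p=np.atleast_2d(X)@np.array(c["R"]).T+np.array(c["t"])
    return np.c_[c["fx"]*p[:,0]/p[:,2]+c["cx"],c["fy"]*p[:,1]/p[:,2]+c["cy"]]
E
python3 - <<'E'
from h import *
c=read_camera("top");s=read_camera("scene")
T=lambda x,y,z:ray(c,190+x/6,150+y/6,z)
S=lambda x,y,z:ray(s,185+x/5,145+y/5,z)
h=T(456,222,.07)
for n,p in [("hubT",h),("hubS",S(370,278,.07)),("studT",T(645,230,.06)),("studS",S(512,390,.06)),("arrowT",T(375,450,.0335)),("arrowS",S(140,400,.04)),("clipoutT",T(360,503,.034)),("finT",T(280,280,.09)),("finS",S(203,200,.095))]:
    d=p-h; print(n,p.round(4),round(np.hypot(*d[:2]),4),np.degrees(np.arctan2(d[1],d[0])).round(1))
E
```

```text
hubT [ 0.5819 -0.1266  0.07  ] 0.0 0.0
hubS [ 0.587  -0.1257  0.07  ] 0.0052 9.7
studT [ 0.5703 -0.23    0.06  ] 0.1041 -96.4
studS [ 0.5685 -0.2342  0.06  ] 0.1085 -97.1
arrowT [ 0.4657 -0.0715  0.0335] 0.1286 154.6
arrowS [ 0.4625 -0.0793  0.04  ] 0.1284 158.4
clipoutT [ 0.4372 -0.0609  0.034 ] 0.1589 155.6
finT [ 0.5542 -0.0293  0.09  ] 0.1012 105.9
finS [ 0.5585 -0.0325  0.095 ] 0.0969 103.9
```

```bash
python3 -m pendant '{"translation":[[39,-66,0],[39,-66,0],[39,-66,0],[39,-66,0],[39,-66,0],[39,-66,0],[39,-66,0],[39,-66,0],[39,-66,0],[39,-66,0],[39,-66,0],[39,-66,0],[39,-66,0],[39,-66,0],[39,-66,0],[39,-66,0],[39,-66,0],[39,-66,0],[39,-66,0],[39,-66,0]],"rot":[[0,0,0.52],[0,0,0.52],[0,0,0.52],[0,0,0.52],[0,0,0.52],[0,0,0.52],[0,0,0.52],[0,0,0.52],[0,0,0.52],[0,0,0.52],[0,0,0.52],[0,0,0.52],[0,0,0.52],[0,0,0.52],[0,0,0.52],[0,0,0.52],[0,0,0.52],[0,0,0.52],[0,0,0.52],[0,0,0.52]]}' 0 20
python3 - <<'E'
from h import *
import cv2
c=read_camera("wrist"); cv2.imwrite("pics/w1.png",c["img"][:,:,::-1]); np.save("w1.npy",c,allow_pickle=True)
s=telemetry.sense();print(s["q"],s["tool_pos"],s["gripper_width"])
E
```

```text
t: 1.92
tool_pos: [0.556, -0.0627, 0.2528]
tcp_rot: [-0.386, 3.117, -0.006]
contact_force: [-0.1, 0.7, 0.0]
gripper_width: -0.0001
[-0.27616333  0.30459893  0.37314481  1.78207842 -0.12239426  1.07787928
  1.95918369] [ 0.55507676 -0.0597865   0.25254819] 9.739149515740026e-05
```

View pics/w1.png

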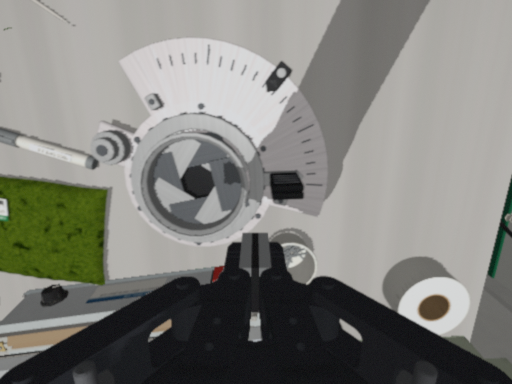

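The wrist view shows the hub near (200,182), the fin near (287,186), the arrow tip near (270,88) and the stud near (107,147). q7 would run close to its limit if I kept this heading, so I'll push with the jaws turned by -90°. First I'll refine the positions.

```bash
python3 - <<'E'
import cv2
a=cv2.imread("pics/w1.png")[30:250,80:340]; cv2.imwrite("pics/w1z.png",cv2.resize(a,None,fx=2.7,fy=2.7,interpolation=cv2.INTER_CUBIC))
E
```

```text
(no output)
```

View pics/w1z.png

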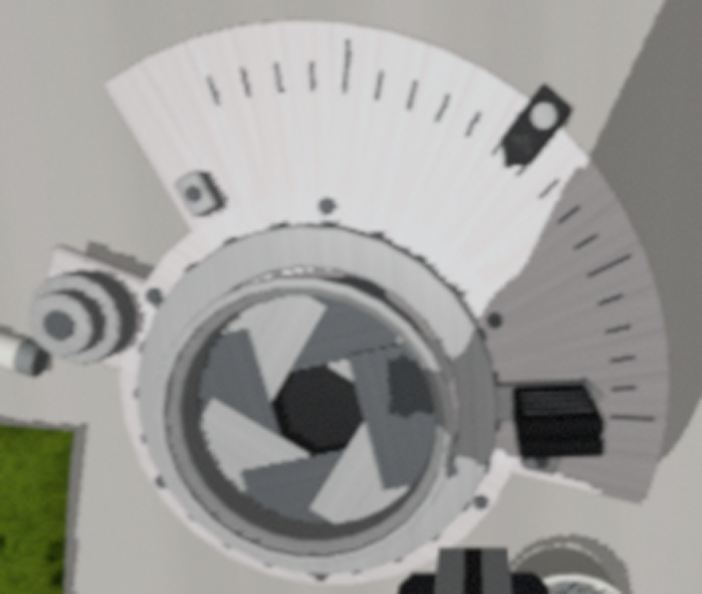

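```bash
python3 - <<'E'
from h import *
from scipy.optimize import least_squares
c=np.load("w1.npy",allow_pickle=True).item()
W=lambda x,y,z:ray(c,80+x/2.7,30+y/2.7,z)
rim=[(107,87),(205,35),(300,22),(420,45),(520,95),(590,160),(640,240),(665,320),(668,400)]
P=np.array([W(*p,.028)[:2] for p in rim])
r=least_squares(lambda v:np.hypot(*(P-v[:2]).T)-v[2],[.58,-.12,.155]);print(r.x,r.fun.round(4))
r=least_squares(lambda v:np.hypot(*(P-v[:2]).T)-.155,[.58,-.12]);print(r.x,r.fun.round(4))
h=np.r_[r.x,0]
for n,p in [("stud",W(60,323,.06)),("arrow",W(507,162,.0335)),("clip circle",W(543,115,.04)),("clip out",W(560,97,.036)),("fintop",W(559,435,.095)),("iris",W(317,412,.03)),("collartop",W(311,416,.07))]:
    d=p-h; print(n,p.round(4),round(np.hypot(*d[:2]),4),np.degrees(np.arctan2(d[1],d[0])).round(1))
E
```

```text
[ 0.58813611 -0.12200663  0.15388783] [-0.0005  0.0008  0.0004 -0.0009 -0.0003  0.0001  0.0003  0.0004 -0.0004]
[ 0.58943732 -0.12236319] [-0.0009  0.0006  0.0005 -0.0007 -0.      0.0003  0.0003  0.0002 -0.0008]
stud [ 0.5715 -0.2258  0.06  ] 0.105 -99.9
arrow [ 0.4693 -0.0694  0.0335] 0.1313 156.2
clip circle [ 0.4495 -0.0605  0.04  ] 0.153 156.2
clip out [ 0.4411 -0.0556  0.036 ] 0.1627 155.8
fintop [ 0.5582 -0.0287  0.095 ] 0.0987 108.4
iris [ 0.592  -0.1245  0.03  ] 0.0034 -40.4
collartop [ 0.5815 -0.1213  0.07  ] 0.008 172.4
```

```bash
python3 -m pendant '{"translation":[[3.5,4,0],[3.5,4,0],[3.5,4,0],[3.5,4,0],[3.5,4,0],[3.5,4,0],[3.5,4,0],[3.5,4,0],[3.5,4,0],[3.5,4,0],[3.5,4,0],[3.5,4,0],[3.5,4,0],[3.5,4,0],[3.5,4,-4],[3.5,4,-8],[3.5,4,-10],[3.5,4,-10],[3.5,4,-10]],"rot":[[0,0,-1.52],[0,0,-1.52],[0,0,-1.52],[0,0,-1.52],[0,0,-1.52],[0,0,-1.52],[0,0,-1.52],[0,0,-1.52],[0,0,-1.52],[0,0,-1.52],[0,0,-1.52],[0,0,-1.52],[0,0,-1.52],[0,0,-1.52],[0,0,-1.52],[0,0,-1.52],[0,0,-1.52],[0,0,-1.52],[0,0,-1.52]]}'
python3 - <<'E'
from h import *
import cv2
for n in ["wrist","scene"]:
    c=read_camera(n); cv2.imwrite(f"pics/{n}2.png",c["img"][:,:,::-1] if n=="wrist" else cv2.resize(c["img"][120:300,150:350,::-1],None,fx=3.5,fy=3.3)); np.save(n+"2.npy",c,allow_pickle=True)
s=telemetry.sense();print(s["q"],s["tool_pos"],s["tcp_rot"])
E
```

```text
t: 3.55
tool_pos: [0.5895, -0.0194, 0.1522]
tcp_rot: [-1.859, -2.528, 0.004]
contact_force: [0.1, 0.7, 0.6]
gripper_width: 0.0002
[-0.5006433   0.51465637  0.62384838  1.81638552 -0.36797817  0.92786116
  0.58730567] [ 0.59111772 -0.01982093  0.1542987 ] [1.86273597e+00 2.52943591e+00 9.91411134e-04]
```

View pics/wrist2.png

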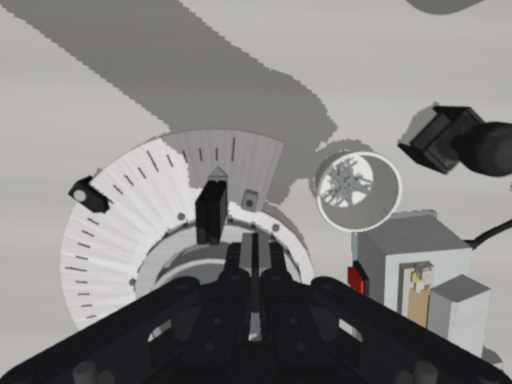

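View pics/scene2.png

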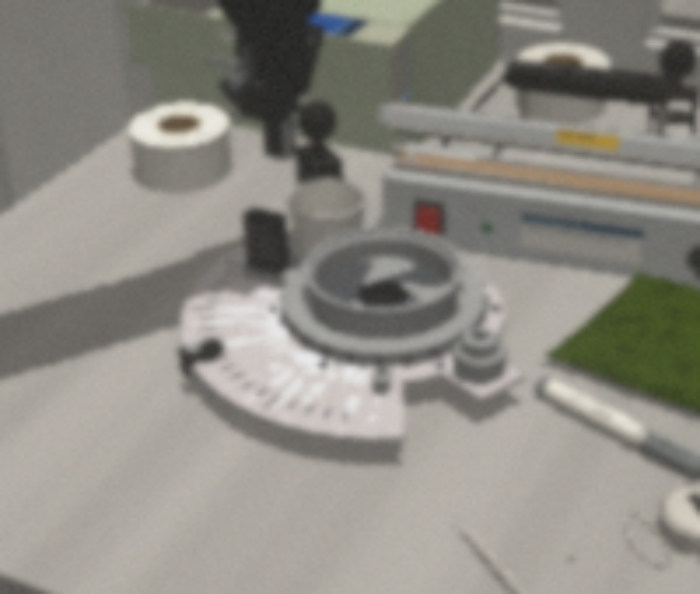

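The wrist view shows the pointer tip near (219,167), the arrow tip near (106,210), the tub near (358,190) and the stamp at upper right. I'll check the clearances.

```bash
python3 - <<'E'
from h import *
c=np.load("wrist2.npy",allow_pickle=True).item()
t=read_camera("top")
h=np.r_[.586,-.124,0]
def sh(n,p):
    d=p-h; print(n,p.round(4),round(np.hypot(*d[:2]),4),np.degrees(np.arctan2(d[1],d[0])).round(1))
W=lambda u,v,z:ray(c,u,v,z)
sh("ptr",W(219,167,.0335));sh("arrow",W(107,211,.0335));sh("clip screw",W(80,196,.04))
sh("tub",W(358,191,.045));sh("stampbase",W(445,165,.03));sh("stampknob",W(497,150,.09));
sh("finL",W(198,189,.095));sh("finR",W(212,189,.095))
sh("sealer corner",W(363,238,.06));
print(proj(c,[[.586,-.124,.044],[.557,-.03,.095]]))
E
```

```text
ptr [ 0.5546 -0.0047  0.0335] 0.1234 104.8
arrow [ 0.4722 -0.0712  0.0335] 0.1255 155.1
clip screw [ 0.4513 -0.0612  0.04  ] 0.1486 155.0
tub [0.6672 0.0125 0.045 ] 0.1589 59.3
stampbase [0.734  0.0524 0.03  ] 0.2303 50.0
stampknob [0.7189 0.0708 0.09  ] 0.2358 55.7
finL [ 0.5492 -0.0071  0.095 ] 0.1226 107.5
finR [ 0.5576 -0.0044  0.095 ] 0.1229 103.4
sealer corner [ 0.6798 -0.0194  0.06  ] 0.1405 48.1
[[216.39287822 301.42437037]
 [201.05977844 224.61511559]]
```

```bash
python3 -m pendant '{"translation":[[0,0,-2],[0,0,-4],[0,0,-6],[0,0,-6.7],[0,0,-6.7],[0,0,-6.7],[0,0,-6.7]],"rot":[[0,0,0],[0,0,0],[0,0,0],[0,0,0],[0,0,0],[0,0,0],[0,0,0]]}'
python3 - <<'E'
from h import *
import cv2
for n in ["wrist","scene"]:
    c=read_camera(n); cv2.imwrite(f"pics/{n}3.png",c["img"][:,:,::-1] if n=="wrist" else cv2.resize(c["img"][120:300,150:350,::-1],None,fx=3.5,fy=3.3)); np.save(n+"3.npy",c,allow_pickle=True)
s=telemetry.sense();print(s["q"],s["tool_pos"],s["tcp_rot"])
E
```

```text
t: 4.28
tool_pos: [0.5924, -0.02, 0.0892]
tcp_rot: [1.862, 2.527, 0.004]
contact_force: [0.7, -0.6, -0.5]
gripper_width: 0.0003
[-0.45665345  0.59959574  0.56820773  1.85981716 -0.43634242  0.80451058
  0.64100345] [ 0.59221031 -0.01990221  0.08899138] [1.86187008 2.52740025 0.00432065]
```

View pics/wrist3.png

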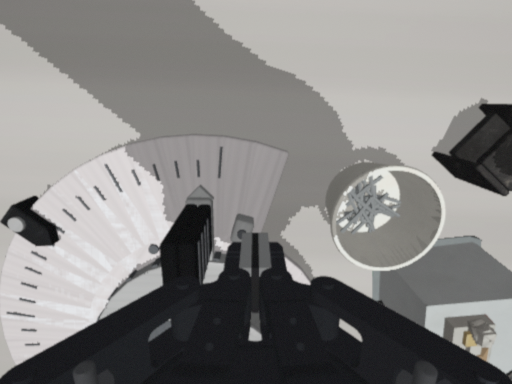

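View pics/scene3.png

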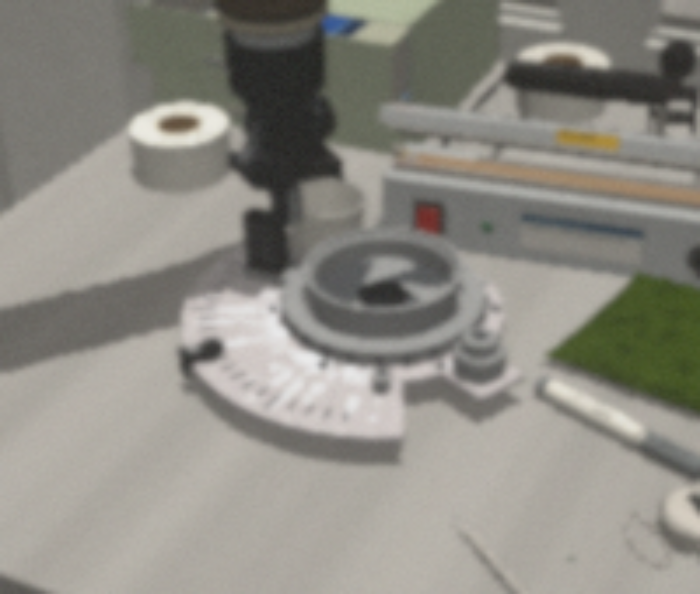

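```bash
python3 -m pendant '{"translation":[[-0.5,-0.15,0],[-0.9,-0.25,0],[-1.2,-0.35,0],[-1.5,-0.4,0],[-1.8,-0.5,0],[-1.8,-0.5,0]],"rot":[[0,0,0],[0,0,0],[0,0,0],[0,0,0],[0,0,0],[0,0,0]]}'
python3 - <<'E'
from h import *
import cv2
c=read_camera("wrist"); cv2.imwrite(f"pics/w4.png",c["img"][:,:,::-1])
s=telemetry.sense();print(s["tool_pos"],s["contact_force"])
E
```

```text
t: 4.88
tool_pos: [0.5742, -0.0249, 0.0893]
tcp_rot: [1.862, 2.527, 0.006]
contact_force: [1.3, 1.0, 1.3]
gripper_width: 0.0001
[ 0.57420571 -0.02489078  0.08926249] [0.22929397 2.04669504 0.54748774]
```

View pics/w4.png

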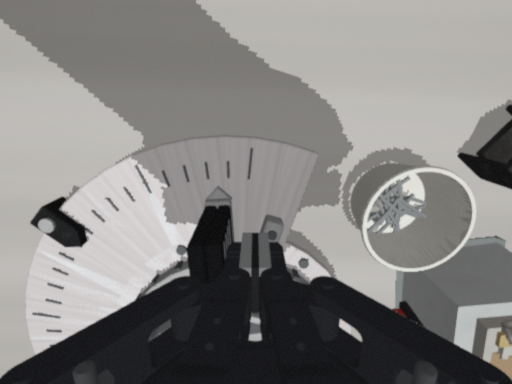

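```bash
cat > arc.py <<'E'
import sys
from h import *
h=np.r_[.586,-.124]
p=telemetry.sense()["tool_pos"][:2]
a0=np.arctan2(*(p-h)[::-1]); print(np.degrees(a0),np.hypot(*(p-h)))
for a in sys.argv[1:]:
    th=np.radians(float(a)); q=h+.1*np.r_[np.cos(th),np.sin(th)]
    print(a,((q-p)*100).round(2),round(th-a0,3))
E
python3 arc.py 100 103 106 109 112 115 118 121 124 127 130
```

```text
96.78644939341785 0.09980853055280374
100 [-0.56 -0.06] 0.056
103 [-1.07 -0.17] 0.108
106 [-1.58 -0.3 ] 0.161
109 [-2.08 -0.46] 0.213
112 [-2.57 -0.64] 0.266
115 [-3.05 -0.85] 0.318
118 [-3.52 -1.08] 0.37
121 [-3.97 -1.34] 0.423
124 [-4.41 -1.62] 0.475
127 [-4.84 -1.92] 0.527
130 [-5.25 -2.25] 0.58
```

```bash
python3 -m pendant '{"translation":[[-0.56,-0.06,0],[-1.07,-0.17,0],[-1.58,-0.3,0],[-2.08,-0.46,0],[-2.57,-0.64,0],[-3.05,-0.85,0],[-3.52,-1.08,0],[-3.97,-1.34,0],[-4.41,-1.62,0],[-4.84,-1.92,0],[-5.25,-2.25,0],[-5.25,-2.25,0]],"rot":[[0,0,0.056],[0,0,0.108],[0,0,0.161],[0,0,0.213],[0,0,0.266],[0,0,0.318],[0,0,0.37],[0,0,0.423],[0,0,0.475],[0,0,0.527],[0,0,0.58],[0,0,0.58]]}'
python3 - <<'E'
from h import *
import cv2
c=read_camera("wrist"); cv2.imwrite(f"pics/w5.png",c["img"][:,:,::-1]);np.save("w5.npy",c,allow_pickle=True)
s=telemetry.sense();print(s["tool_pos"],s["contact_force"])
E
python3 arc.py 130 133 136 139 142
```

```text
t: 5.93
tool_pos: [0.5213, -0.0479, 0.0893]
tcp_rot: [1.059, 2.956, 0.006]
contact_force: [0.2, 0.4, -0.0]
gripper_width: -0.0001
[ 0.52132074 -0.04766561  0.08923615] [ 0.22869723 -0.14177664  0.36431732]
130.2750998500114 0.10005171489623756
130 [0.04 0.03] -0.005
133 [-0.35 -0.32] 0.048
136 [-0.73 -0.69] 0.1
139 [-1.08 -1.07] 0.152
142 [-1.41 -1.48] 0.205
```

View pics/w5.png

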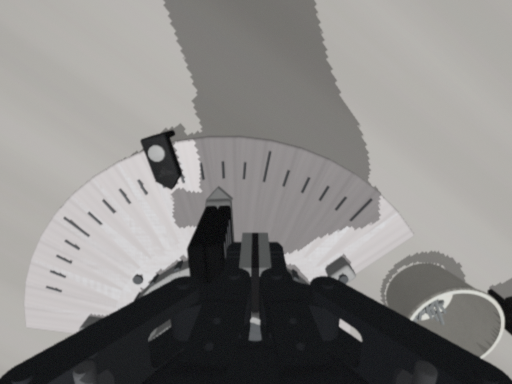

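The ring follows the push. The pointer tip is at (218,187) and the arrow tip at about (176,188).

```bash
cat > m.py <<'E'
import sys
from h import *
c=np.load(sys.argv[1],allow_pickle=True).item()
h=np.r_[.586,-.124,0]
A=[]
for s in sys.argv[2:]:
    p=ray(c,*map(float,s.split(',')),.0335); d=p-h; A.append(np.degrees(np.arctan2(d[1],d[0]))); print(p.round(4),np.hypot(*d[:2]).round(4),A[-1].round(2))
print("diff",A[-1]-A[0])
E
python3 -c "
import cv2
a=cv2.imread('pics/w5.png')[120:215,130:260]; cv2.imwrite('pics/w5z.png',cv2.resize(a,None,fx=6,fy=6,interpolation=cv2.INTER_CUBIC))"
python3 m.py w5.npy 218,187 176,188
```

```text
[ 0.4887 -0.0485  0.0335] 0.1231 142.21
[ 0.4726 -0.0691  0.0335] 0.126 154.16
diff 11.942137725256316
```

View pics/w5z.png

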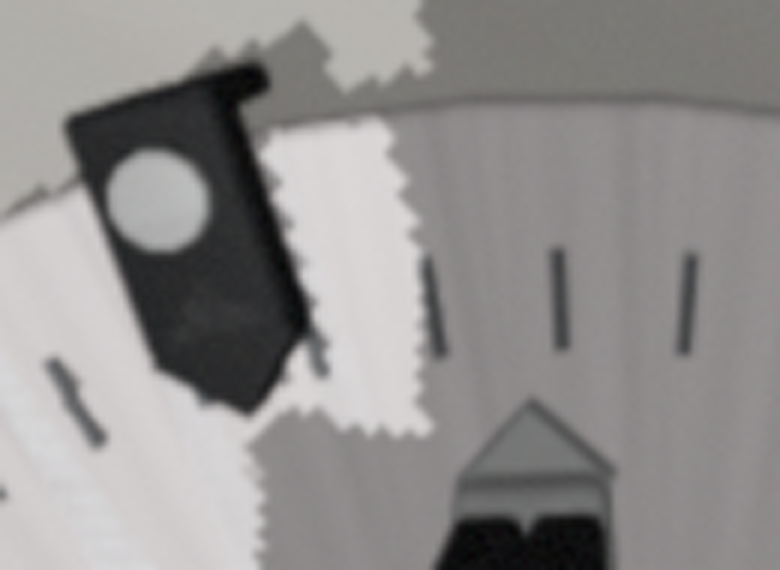

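```bash
python3 m.py w5.npy 218.5,186.3 171.3,188.7; python3 arc.py 132 134 136 138 140 141.5
```

```text
[ 0.4885 -0.048   0.0335] 0.1236 142.06
[ 0.4711 -0.0716  0.0335] 0.1263 155.5
diff 13.448265835659441
130.2750998500114 0.10005171489623756
132 [-0.22 -0.2 ] 0.03
134 [-0.48 -0.44] 0.065
136 [-0.73 -0.69] 0.1
138 [-0.96 -0.94] 0.135
140 [-1.19 -1.21] 0.17
141.5 [-1.36 -1.41] 0.196
```

```bash
python3 -m pendant '{"translation":[[-0.22,-0.2,0],[-0.48,-0.44,0],[-0.73,-0.69,0],[-0.96,-0.94,0],[-1.19,-1.21,0],[-1.36,-1.41,0],[-1.36,-1.41,0],[-1.36,-1.41,0]],"rot":[[0,0,0.03],[0,0,0.065],[0,0,0.1],[0,0,0.135],[0,0,0.17],[0,0,0.196],[0,0,0.196],[0,0,0.196]]}'
python3 - <<'E'
from h import *
import cv2
c=read_camera("wrist"); np.save("w6.npy",c,allow_pickle=True)
cv2.imwrite('pics/w6z.png',cv2.resize(c["img"][120:215,150:280,::-1],None,fx=6,fy=6,interpolation=cv2.INTER_CUBIC))
E
python3 arc.py 143 144
```

```text
t: 6.65
tool_pos: [0.5077, -0.0615, 0.0892]
tcp_rot: [0.773, 3.045, 0.006]
contact_force: [0.8, 2.3, 0.4]
gripper_width: 0.0001
141.44147725408413 0.10018538677820368
143 [-0.15 -0.23] 0.027
144 [-0.26 -0.37] 0.045
```

View pics/w6z.png

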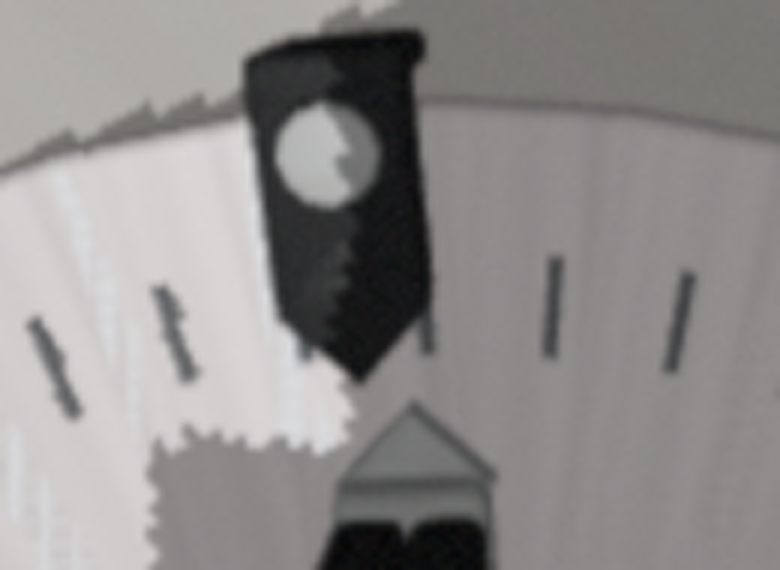

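```bash
python3 m.py w6.npy 218.7,187 210.3,183.3; python3 arc.py 142.5 143.4 144
```

```text
[ 0.4761 -0.068   0.0335] 0.1234 153.01
[ 0.4715 -0.0713  0.0335] 0.126 155.29
diff 2.2887372191815416
141.44147725408413 0.10018538677820368
142.5 [-0.1  -0.16] 0.018
143.4 [-0.19 -0.28] 0.034
144 [-0.26 -0.37] 0.045
```

```bash
python3 -m pendant '{"translation":[[-0.06,-0.08,0],[-0.1,-0.16,0],[-0.15,-0.23,0],[-0.21,-0.31,0],[-0.21,-0.31,0],[-0.21,-0.31,0],[-0.21,-0.31,0]],"rot":[[0,0,0.01],[0,0,0.018],[0,0,0.027],[0,0,0.038],[0,0,0.038],[0,0,0.038],[0,0,0.038]]}'
python3 - <<'E'
from h import *
import cv2
c=read_camera("wrist"); np.save("w7.npy",c,allow_pickle=True)
cv2.imwrite('pics/w7z.png',cv2.resize(c["img"][120:215,150:280,::-1],None,fx=6,fy=6,interpolation=cv2.INTER_CUBIC))
E
python3 arc.py 143 144
```

```text
t: 7.28
tool_pos: [0.5054, -0.0646, 0.0891]
tcp_rot: [-0.715, -3.059, -0.006]
contact_force: [1.6, 3.6, 1.3]
gripper_width: 0.0
143.6204794994129 0.10016290788479233
143 [0.08 0.08] -0.011
144 [-0.03 -0.06] 0.007
```

View pics/w7z.png

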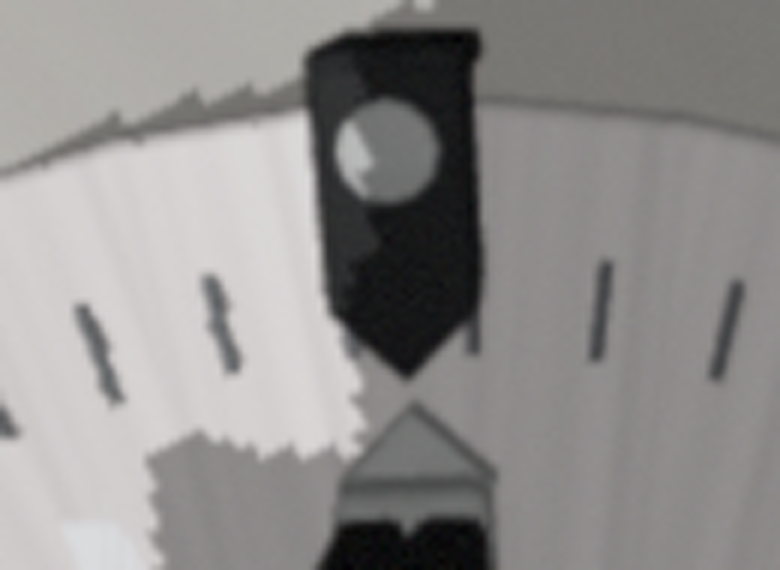

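```bash
python3 m.py w7.npy 218.7,187 218,183;  python3 - <<'E'
from h import *
c=np.load("w7.npy",allow_pickle=True).item()
s=telemetry.sense();print(s["tool_pos"],s["contact_force"],s["q"])
E
```

```text
[ 0.474  -0.0723  0.0335] 0.1233 155.21
[ 0.4716 -0.0715  0.0335] 0.1259 155.33
diff 0.12290556790907203
[ 0.50535826 -0.06459026  0.08906983] [0.31329868 3.27646907 2.63297651] [-0.25366299  0.44763426  0.36535882  2.04997428 -0.2528889   0.68577749
  1.38732246]
```

Aligned to within about 0.1°. Now I'll back off, lift and go over the stud.

```bash
python3 -m pendant '{"translation":[[0.3,0.7,0],[0.6,1.4,0],[0.8,1.8,0],[0.8,1.8,3],[0.8,1.8,6],[0.8,1.8,10],[0.8,1.8,10],[3,-3,10],[4,-7,10],[5,-10,10],[5.5,-12,10],[5.5,-12,10],[5.5,-12,10],[5.5,-12,10]],"rot":[[0,0,0],[0,0,0],[0,0,0],[0,0,0],[0,0,0],[0,0,0],[0,0,0],[0,0,0],[0,0,0],[0,0,0],[0,0,0],[0,0,0],[0,0,0],[0,0,0]]}'
python3 - <<'E'
from h import *
import cv2
c=read_camera("wrist"); np.save("w8.npy",c,allow_pickle=True)
cv2.imwrite('pics/w8.png',c["img"][:,:,::-1])
s=telemetry.sense();print(s["tool_pos"],s["contact_force"],s["q"])
E
```

```text
t: 8.5
tool_pos: [0.5602, -0.1835, 0.1885]
tcp_rot: [-0.714, -3.058, -0.007]
contact_force: [0.4, 1.6, 0.2]
gripper_width: 0.0001
[ 0.56031754 -0.1828849   0.1886746 ] [ 0.09197611  1.03750453 -0.55522627] [-0.10039186  0.43690892  0.4518658   1.78046181 -0.23005573  0.97763686
  1.55772806]
```

View pics/w8.png

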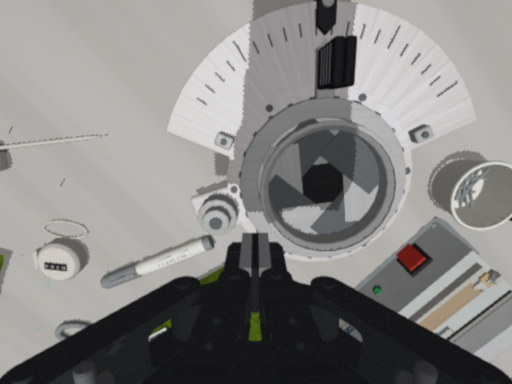

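```bash
python3 - <<'E'
import cv2
from h import *
a=cv2.imread("pics/w8.png"); 
z1=cv2.resize(a[180:250,180:250],None,fx=7,fy=7,interpolation=cv2.INTER_CUBIC)
z2=cv2.resize(a[0:70,290:360],None,fx=4,fy=7,interpolation=cv2.INTER_CUBIC)
cv2.imwrite("pics/w8z.png",np.hstack([z1,z2]))
E
```

```text
(no output)
```

View pics/w8z.png

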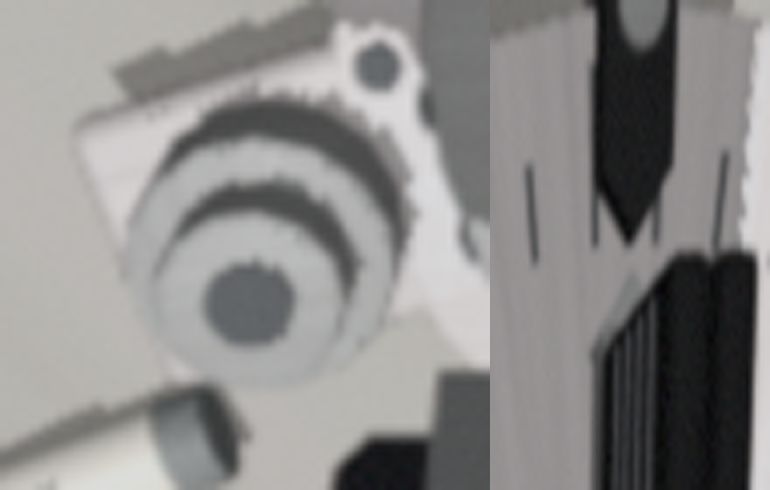

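The stud top is centred at (215.7,223.3), and the pointer is still on the arrow.

```bash
python3 - <<'E'
from h import *
c=np.load("w8.npy",allow_pickle=True).item()
p=ray(c,215.7,223.3,.06);t=telemetry.sense()["tool_pos"]
print(p,np.hypot(*(p[:2]-[.586,-.124])),(p-t)*100)
E
```

```text
[ 0.57296049 -0.22730091  0.06      ] 0.10412063722829781 [  1.26429496  -4.44160156 -12.86746017]
```

```bash
python3 -m pendant '{"translation":[[0.6,-2.2,0],[1.25,-4.5,0],[1.25,-4.5,0],[1.25,-4.5,-3],[1.25,-4.5,-6],[1.25,-4.5,-8],[1.25,-4.5,-9.5],[1.25,-4.5,-9.8],[1.25,-4.5,-9.8],[1.25,-4.5,-9.8]],"rot":[[0,0,0],[0,0,0],[0,0,0],[0,0,0],[0,0,0],[0,0,0],[0,0,0],[0,0,0],[0,0,0],[0,0,0]]}'
python3 - <<'E'
from h import *
import cv2
c=read_camera("wrist"); s=read_camera("scene")
a=cv2.resize(c["img"][100:300,100:420],None,fx=2,fy=2); b=cv2.resize(s["img"][180:260,230:310],(560,560),interpolation=cv2.INTER_CUBIC)
cv2.imwrite('pics/w9.png',a[:,:,::-1]);cv2.imwrite('pics/s9.png',b[:,:,::-1])
s=telemetry.sense();print(s["tool_pos"],s["contact_force"])
E
```

```text
t: 9.38
tool_pos: [0.5734, -0.2271, 0.0915]
tcp_rot: [-0.711, -3.06, -0.007]
contact_force: [-0.6, 0.5, 0.5]
gripper_width: -0.0001
[ 0.5736865  -0.22772315  0.0920882 ] [-0.11564485  0.76999442 -0.3605145 ]
```

View pics/w9.png

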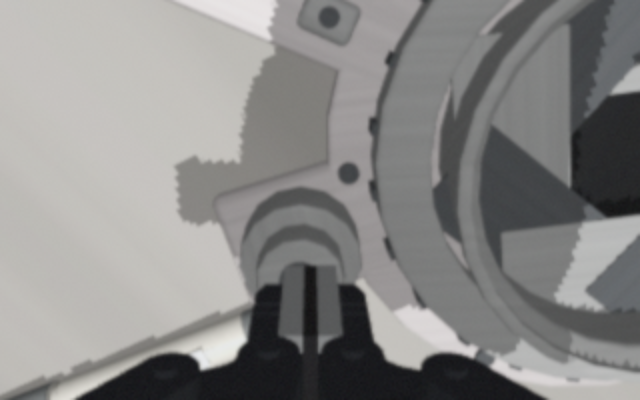

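View pics/s9.png

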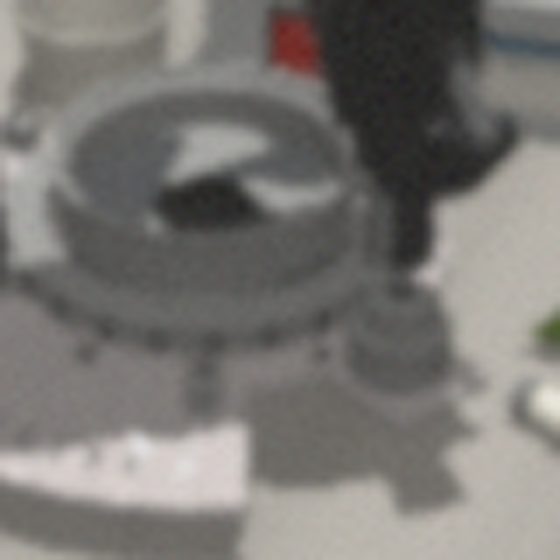

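```bash
python3 -m pendant '{"translation":[[0,0,-0.5],[0,0,-0.8],[0,0,-1.0],[0,0,-1.2],[0,0,-1.3]],"rot":[[0,0,0],[0,0,0],[0,0,0],[0,0,0],[0,0,0]]}'
```

```text
t: 9.9
tool_pos: [0.5739, -0.2277, 0.0793]
tcp_rot: [0.711, 3.059, 0.008]
contact_force: [-1.2, 1.2, 4.2]
gripper_width: 0.0001
```

Contact gives about 5 N, as expected. I'll continue down to home, which is TCP z ≈ 0.074.

```bash
python3 -m pendant '{"translation":[[0,0,-0.2],[0,0,-0.4],[0,0,-0.5],[0,0,-0.55],[0,0,-0.55]],"rot":[[0,0,0],[0,0,0],[0,0,0],[0,0,0],[0,0,0]]}'
```

```text
t: 10.32
tool_pos: [0.5739, -0.2277, 0.0741]
tcp_rot: [0.711, 3.059, 0.008]
contact_force: [-1.5, 1.7, 6.7]
gripper_width: 0.0002
```

```bash
python3 -m pendant '{"translation":[[0,0,-0.1],[0,0,-0.2],[0,0,-0.3],[0,0,-0.3],[0,0,-0.3]],"rot":[[0,0,0],[0,0,0],[0,0,0],[0,0,0],[0,0,0]]}'
```

```text
t: 10.73
tool_pos: [0.574, -0.2278, 0.0739]
tcp_rot: [0.712, 3.058, 0.01]
contact_force: [-8.7, 5.0, 28.2]
gripper_width: 0.0001
```

Firm stop at 0.074 with 28 N, so the stud is fully home. I'll retract and check.

```bash
python3 -m pendant '{"translation":[[0,0,1],[0,0,4],[0,0,8],[0,0,11.5],[-1.3,4.5,11.5],[-1.3,4.5,11.5],[-1.3,4.5,11.5],[-1.3,4.5,11.5],[-1.3,4.5,11.5]],"rot":[[0,0,0],[0,0,0],[0,0,0],[0,0,0],[0,0,0],[0,0,0],[0,0,0],[0,0,0],[0,0,0]]}'
python3 - <<'E'
from h import *
import cv2
c=read_camera("wrist"); np.save("w10.npy",c,allow_pickle=True)
t=read_camera("top");cv2.imwrite('pics/t10.png',cv2.resize(t["img"][120:260,150:400,::-1],None,fx=3,fy=3))
cv2.imwrite('pics/w10.png',c["img"][:,:,::-1])
a=c["img"][:,:,::-1]
z1=cv2.resize(a[180:250,180:250],None,fx=7,fy=7,interpolation=cv2.INTER_CUBIC)
z2=cv2.resize(a[0:70,290:360],None,fx=4,fy=7,interpolation=cv2.INTER_CUBIC)
cv2.imwrite("pics/w10z.png",np.hstack([z1,z2]))
s=telemetry.sense();print(s["tool_pos"],s["contact_force"],s["t"])
E
```

```text
t: 11.48
tool_pos: [0.5609, -0.1835, 0.1886]
tcp_rot: [0.713, 3.058, 0.009]
contact_force: [-0.9, -0.2, -0.2]
gripper_width: -0.0001
[ 0.56081158 -0.18386325  0.18843127] [-0.32829736  0.2439402  -0.87857351] 11.5833
```

View pics/w10.png

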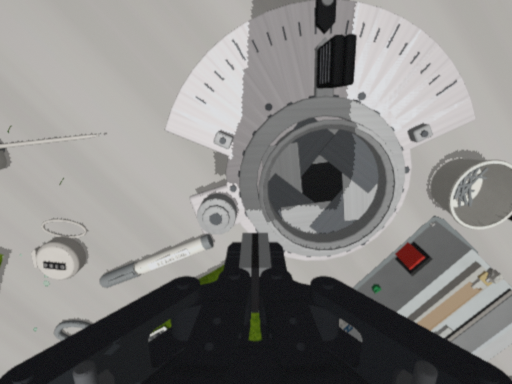

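View pics/w10z.png

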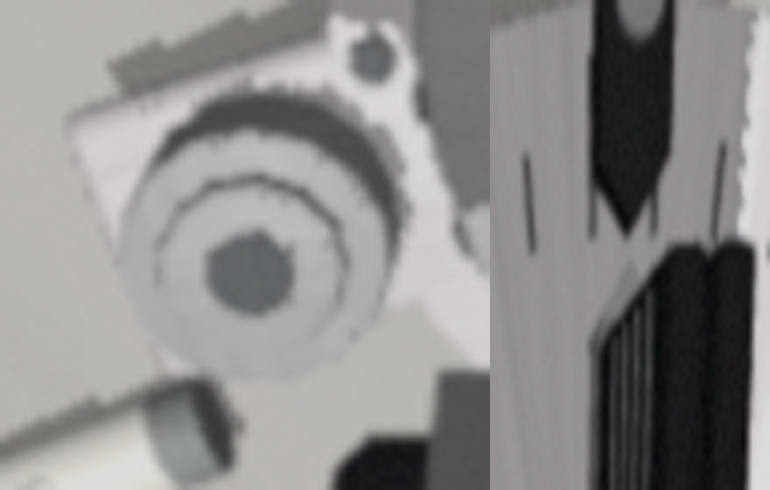

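The stud sits low in its housing, the pointer (630,265 in the zoom) is still on the arrow tip (627,235), and the pen, counter and tub have not moved. Handing in.

```bash
python3 -c "
from bench import job
print(job.hand_in())"
```

```text
the job is handed in; nothing more can be done
None
```

The portion iris is set and the lock stud is pressed home; I handed the job in at about 11.6 s of the 48 s allowed.

- **Ring:** I pushed the fin about 50° counter-clockwise with the closed fingertips, from one side only. The last measurement, with the fingertips still on the fin, put the pointer within about 0.1° of the arrow. After I backed off, it looked unchanged by eye; I did not measure it again.
- **Stud:** It moved down at about 5 N and came to a firm stop with 28 N at the fully-home height. The final wrist picture shows it low in its housing.
- **Surroundings:** In the last wrist view the pen, counter and tub stand where they were. I did not check the stamp, label roll and thermometer in a final picture, but the arm stayed clear of all three. The arm was clear of everything at hand-in.

No check failed. The cameras disagreed on the hub and stud positions by up to about 9 mm, so I did the final alignment from the pointer and arrow together in one wrist picture.

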